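Slide the wet candlesticks onto the drying sheet

ROBOT

A 7-joint arm with a two-finger parallel gripper is mounted at the origin on the work surface. World frame = base frame: x ahead of the robot, y to its left, z up, the work surface at z = 0. Lengths are in m, angles in rad, forces in N, time in s.
With the tool pointing down it reaches from about 0.4 to 0.85 m from the base axis. Payload 10.4 kg.
Tool frame: the origin (TCP) lies at the centre of the arm's flange, where the gripper is bolted on; the fingertips stand 173 mm ahead of it and the grasp point (between the pads) lies 155 mm ahead of it; z points along the fingers, y is the line along which they close (so a half turn about z gives the same grasp; the last joint's range is limited). The gripper opens to 85 mm and grips with 20 to 120 N. Pads are 22 mm wide; open, the fingers measure 114 mm over their backs; the gripper's body (76 mm by 85 mm) begins 54 mm behind the grasp point. The pads swing forward as they close: fully open they stand 13 mm farther back than shut.
Start: joints at [1.096, 0.332, -0.065, 1.46, 0.022, 1.35, -0.088], TCP at [0.273, -0.562, 0.405] pointing down, gripper open.
Joint ranges: [-2.6, 2.6], [-0.5, 2.12], [-1.47, 1.34], [0.16, 2.42], [-1.27, 4.41], [0.06, 2.06], [-2.6, 2.6]. Speed limits (rad/s): [2.22, 2.22, 2.79, 2.79, 3.14, 3.14, 3.14].

INTERFACE

Orientations are given as a unit quaternion [x, y, z, w].
In Python, from workcell import manip, viewer, finder gives the robot as it stands.
- The arm moves only by the tool arm_command, never from a script. Its argument "plan" is a list of rows, each an object with "dp": the shift along the tool's x, y, z in mm, a list of three; "spin": the turn about the tool's z in rad. A call has 1 to 5 rows; each row shifts and turns the commanded pose from where the row before left it, along the tool's axes as they then stand; what a row does not reach is not made up. A row lasts 1/10 s, in which the tool goes at most 50 mm and 8.59 degrees, less where a joint would pass 70% of its speed; a pose out of reach is approached as far as the arm can. A call is refused whole if a number of a shift passes 50 or a number of a turn 0.15, either way. A call with a gripper value outside its range is refused whole. "grip" is the closure, from -1 (fully open) to 1 (shut), set as the call begins (left out, the last holds). The fingers move at their own pace and stop on an object; "newtons" is the grip in N (left out, the last holds). Time passes only in rows, so rows that do not move let the fingers close. It gives the time, the measured TCP pose, the force, the opening and the grip force at its end, in the units of the state.
- manip.get_obs(): the state, without advancing time (a new reading comes with each control period).
- viewer.camera(name): name is "scene" or "side" or "wrist"; returns the picture (384x512x3 uint8, blue, green, red); there is no depth.
- viewer.camera_params(name): a dict with "vertical_fov" (degrees; the focal length in pixels is half the picture's height over the tangent of half this angle, whatever the lens; pixels are square), "cx", "cy" (the principal point, pixels), "R" (3x3) and "t" (3): a world point X has camera coordinates R X + t; the wrist camera has in their place "T_tool_cam" (4x4, takes a point from camera to tool coordinates, whose origin is the TCP and whose axes are the flange's). Camera axes: x right, y down, z forward; pixel columns grow to the right and rows downward; lengths in m; the calibration is good to about 2 mm. A picture is of the moment at which its call begins: read the wrist's pose just before it. camera_params takes no time and is no camera call.
- manip.hand_in(): hands the job in; it is judged then, once.
Trained networks look in the newest picture that a camera, given by its name, has taken for a name from the list of things; names that differ only in an ending like _2 or _b are one class to them, and where a whole thing is asked for, a point or a joint stands for the part that bears it (a point fixed in the world has none). Each returns a list of dicts, best first, with "score" (0 to 1); they miss things now and then, are a little off and sometimes report something else, mostly with a low value. They report only what shows in the picture. A call takes as long as a camera call.
- finder.find_in(camera, thing): "position" ([x, y, z] in m, in world coordinates, good to about 4 mm: the middle of the surface that is visible of it).
The state is a dict: "clock": time; "joint_pos": joint angles; "joint_velocities": joint speeds; "tau": joint torques, N m; "position": TCP position; "ee_rot": TCP orientation; "ft_force": force on the tool from outside, world axes, zero at the start; "torque": the same for the moment, N m; "grip_width": opening from 0.0 (shut) to 1.0 (fully open); "grasp_force": force on a finger pad.
Only numpy, scipy, OpenCV 4.12 (cv2) and the standard library are available. Lean on these libraries where they do the work, as an engineer would, in place of code of your own. Each camera call takes 0.05 s, during which the arm holds its last target. There are 200 camera calls.

TASK

The two turned candlesticks in front of you have just been varnished and only their pale bare feet are dry: push each one low down by its foot, with the fingers, so that it slides upright across the table until the whole foot is on the white drying sheet, with at least a centimetre of air between it and every other piece there. Do not lift or tip a candlestick, touch a varnished stem, or let a candlestick knock against another piece, and leave the pepper mill, egg cup, tin, brush and spoons where they are.

Things in the scene. Friction and masses are not known exactly. Their poses are not given: they have to be found in the camera images.
- walnut: the dark (walnut) candlestick, 246 mm tall, about 0.36 kg, loose, round: its foot is a plain bare pale-wood disc 92 mm in diameter (radius 46 mm) and 26 mm high, dry, with an upright rim; everything above is dark brown and wet. It slides on the table when the foot is pushed, with a force of a few newtons (friction and mass vary by 20 to 25 percent). Origin: centre of the underside of the foot, on the table; z runs up its axis
- walnut_stem: turned, freshly varnished (wet) stem of the dark (walnut) candlestick, standing on its foot: from 26 mm to 246 mm above the table, radius 40 mm where it leaves the foot, narrowing at once to 19 mm at 42 mm above the table and at most 12.5 mm from 52 mm to 209 mm, with a 25 mm radius brass pan at the very top (234 to 238 mm); origin at its lower end, on the axis. It must not be touched
- cherry: the reddish (cherry) candlestick, 246 mm tall, about 0.36 kg, loose, round: its foot is a plain bare pale-wood disc 92 mm in diameter (radius 46 mm) and 26 mm high, dry, with an upright rim; everything above is reddish brown and wet. It slides on the table when the foot is pushed, with a force of a few newtons (friction and mass vary by 20 to 25 percent). Origin: centre of the underside of the foot, on the table; z runs up its axis
- cherry_stem: turned, freshly varnished (wet) stem of the reddish (cherry) candlestick, standing on its foot: from 26 mm to 246 mm above the table, radius 40 mm where it leaves the foot, narrowing at once to 19 mm at 42 mm above the table and at most 12.5 mm from 52 mm to 209 mm, with a 25 mm radius brass pan at the very top (234 to 238 mm); origin at its lower end, on the axis. It must not be touched
- sheet: white sheet of lining paper taped flat on the table (blue tape at the corners), 160 mm along its x and 460 mm along its y, without any step at its edge (0.8 mm, things slide onto it freely); fixed; origin at its centre. It lies beyond the candlesticks, roughly across the robot's view
- mill: turned wooden pepper mill already drying on the far half of the sheet near the middle of its length, round, 185 mm tall, radius 29 mm at the foot and no wider above; origin at the centre of its underside. Leave it alone
- eggcup: pale turned wooden egg cup already drying on the near half of the sheet near the middle of its length, round, 62 mm tall, radius 24 mm at most; origin at the centre of its underside. Leave it alone
- tin: closed varnish tin, green and steel, 65 mm in diameter and 51 mm high, standing between the two candlesticks; origin at the centre of its underside. Leave it alone
- brush: flat varnish brush lying on the table near the right side, its bristles towards its own +x, about 177 mm long (from -92 to +85 mm of its origin), 27 mm wide, 13 mm high; origin on the table, mid-way. Leave it alone
- spoon1: a carved brown wooden spoon lying flat near the left side, 205 mm long, up to 15 mm high; origin on the table under its handle, its bowl towards its own +x. Leave it alone
- spoon2: a carved brown wooden spoon lying flat near the left side, 205 mm long, up to 15 mm high; origin on the table under its handle, its bowl towards its own +x. Leave it alone

How it is judged:
By the outcome, as a careful person would: the job done as asked, in the order asked, and still so for the second after the job is handed in, with the robot touching nothing.
It also fails if it takes over 72 s, if anything falls off the work surface, if the arm or the gripper's body presses on something with over 40 N, if the wrist force passes 120 N, or if a joint passes its speed limit or range.

## Working session

There is one attempt and no reset: what is moved stays moved. The work goes in short steps, Python scripts to look and compute and a tool call to move; the robot and the scene stay as the last step left them, time stands still between calls to the robot, and variables do not carry over. Pictures are saved under pics/ and viewed, at most 10 in all, crops included, and the job is handed in when it is done.

Besides the shell and the picture viewer there is one more tool, called after "Request:" as name([rows], argument=value, ...), one row to a line, values as JSON. arm_command: Moves the arm, as the interface text tells. Its arguments: {"type":"object","properties":{"plan":{"type":"array","items":{"type":"object","properties":{"dp":{"type":"array","items":{"type":"number"}},"spin":{"type":"number"}}}},"grip":{"type":"number"},"newtons":{"type":"number"}},"required":["plan"]}

```bash
mkdir -p pics
python3 - <<'E'
from workcell import manip, viewer, finder
import cv2, numpy as np
o=manip.get_obs(); print(o['clock'],o['position'],o['ee_rot'],o['grip_width'])
for c in ['scene','side']:
    im=viewer.camera(c); cv2.imwrite(f'pics/{c}0.png',im)
    p=viewer.camera_params(c); print(c,{k:np.round(v,3).tolist() for k,v in p.items()})
    for t in ['walnut','cherry','sheet','mill','eggcup','tin','brush','spoon1']:
        print(t,[(np.round(d['position'],3).tolist(),round(d['score'],2)) for d in finder.find_in(c,t)[:3]])
print(manip.get_obs()['clock'])
E
```

```text
0.0 [ 0.27283251 -0.56215743  0.40390391] [ 9.74582492e-01  2.24027779e-01 -2.13054381e-04 -6.89361608e-04] 1.0007270841864362
scene {'vertical_fov': 52.021, 'cx': 248.334, 'cy': 204.57, 'R': [[-0.824, 0.566, 0.016], [0.35, 0.532, -0.771], [-0.445, -0.63, -0.637]], 't': [0.428, -0.171, 1.287]}
walnut [([0.46, -0.23, 0.056], 0.69)]
cherry [([0.467, 0.245, 0.048], 0.82)]
sheet [([0.658, 0.141, 0.004], 0.89)]
mill [([0.693, 0.074, 0.102], 0.6)]
eggcup [([0.607, 0.052, 0.041], 0.95), ([0.587, 0.458, 0.017], 0.36)]
tin [([0.489, 0.009, 0.045], 0.61)]
brush [([0.504, -0.374, 0.015], 0.73), ([0.467, 0.244, 0.109], 0.2)]
spoon1 [([0.589, 0.456, 0.015], 0.9), ([0.502, 0.436, 0.013], 0.79)]
side {'vertical_fov': 54.224, 'cx': 265.004, 'cy': 190.176, 'R': [[-0.986, -0.168, 0.019], [-0.123, 0.634, -0.763], [0.117, -0.755, -0.646]], 't': [0.545, 0.091, 1.093]}
walnut [([0.447, -0.226, 0.047], 0.73)]
cherry [([0.454, 0.245, 0.042], 0.78)]
sheet [([0.639, 0.14, -0.002], 0.85)]
mill [([0.679, 0.075, 0.098], 0.57)]
eggcup [([0.604, 0.056, 0.045], 0.77)]
tin [([0.494, 0.005, 0.045], 0.67), ([0.646, 0.143, -0.001], 0.27)]
brush [([0.505, -0.37, 0.007], 0.68)]
spoon1 [([0.494, 0.444, 0.01], 0.85), ([0.58, 0.471, 0.014], 0.79), ([0.453, 0.244, 0.098], 0.59)]
0.9
```

View pics/scene0.png

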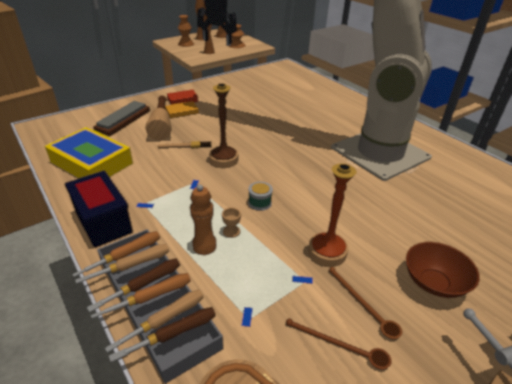

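View pics/side0.png

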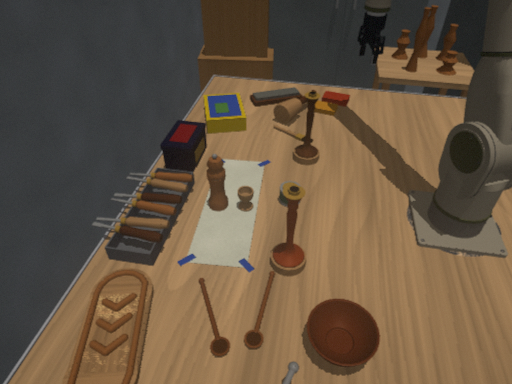

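```bash
cat > h.py <<'E'
import cv2, numpy as np
from workcell import manip, viewer, finder
def K(p): f=192/np.tan(np.radians(p['vertical_fov'])/2); return f
def proj(p,X):
    c=np.atleast_2d(X)@np.array(p['R']).T+np.array(p['t']); f=K(p)
    return np.c_[p['cx']+f*c[:,0]/c[:,2], p['cy']+f*c[:,1]/c[:,2]]
def ground(p,uv,z=0):
    R=np.array(p['R']); uv=np.atleast_2d(uv).astype(float); f=K(p)
    d=np.c_[(uv[:,0]-p['cx'])/f,(uv[:,1]-p['cy'])/f,np.ones(len(uv))]@R
    c=-R.T@np.array(p['t']); return c+d*((z-c[2])/d[:,2])[:,None]
def circ(x,y,r,z): a=np.linspace(0,2*np.pi,60); return np.c_[x+r*np.cos(a),y+r*np.sin(a),0*a+z]
E
python3 - <<'E'
from h import *
for c in ['scene','side']:
    im=cv2.imread(f'pics/{c}0.png'); p=viewer.camera_params(c)
    hsv=cv2.cvtColor(im,cv2.COLOR_BGR2HSV)
    m=((hsv[...,1]<60)&(hsv[...,2]>130)).astype(np.uint8)
    n,l,s,ce=cv2.connectedComponentsWithStats(m); i=1+np.argmax(s[1:,4])
    pts=np.argwhere(l==i)[:,::-1]; G=ground(p,pts)[:,:2]
    r=cv2.minAreaRect((G*1000).astype(np.float32)); print(c,s[i],r,cv2.boxPoints(r).round().tolist())
    b=((hsv[...,0]>105)&(hsv[...,0]<125)&(hsv[...,1]>150)&(hsv[...,2]>70)).astype(np.uint8)
    n,l,s,ce=cv2.connectedComponentsWithStats(b)
    print([(ce[j].round().tolist(),(ground(p,ce[j])[0,:2]*1000).round().tolist()) for j in range(1,n) if 10<s[j,4]<200])
    # brass pan-top / foot guess crops with overlays
    g={'w':(0.456,-0.233),'c':(0.463,0.245)}; tiles=[]
    for k,(x,y) in g.items():
        u,v=proj(p,[x,y,0.1])[0].astype(int); x0,y0=max(u-33,0),max(v-60,0); S=6
        t=cv2.resize(im[y0:y0+100,x0:x0+66],None,fx=S,fy=S,interpolation=cv2.INTER_CUBIC)
        for r,z,col in [(.046,0,(0,255,0)),(.046,.026,(255,255,0)),(.025,.238,(255,0,255))]:
            q=((proj(p,circ(x,y,r,z))-[x0,y0]+.5)*S).astype(np.int32); cv2.polylines(t,[q],True,col,1)
        tiles.append(t)
    cv2.imwrite(f'pics/ov_{c}.png',np.hstack([t[:600] for t in tiles]))
E
```

```text
scene [ 146  183  158  135 7033] ((651.5031127929688, 49.92570495605469), (161.85484313964844, 462.337158203125), 4.3322858810424805) [[553.0, 274.0], [588.0, -187.0], [750.0, -174.0], [715.0, 287.0]]
[([467.0, 86.0], [-756.0, -162.0]), ([194.0, 184.0], [587.0, -178.0]), ([144.0, 205.0], [745.0, -166.0]), ([302.0, 279.0], [558.0, 265.0]), ([247.0, 317.0], [713.0, 277.0])]
side [ 187  159   77  109 4518] ((649.900390625, 49.69291687011719), (159.1964874267578, 458.7203369140625), 3.983206272125244) [[555.0, 273.0], [586.0, -185.0], [745.0, -174.0], [713.0, 284.0]]
[([221.0, 114.0], [821.0, -479.0])]
```

View pics/ov_scene.png

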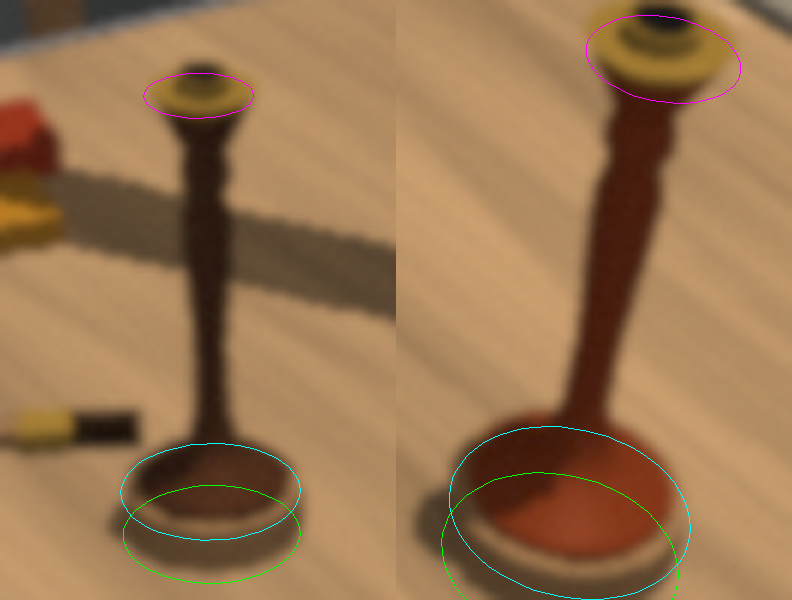

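View pics/ov_side.png

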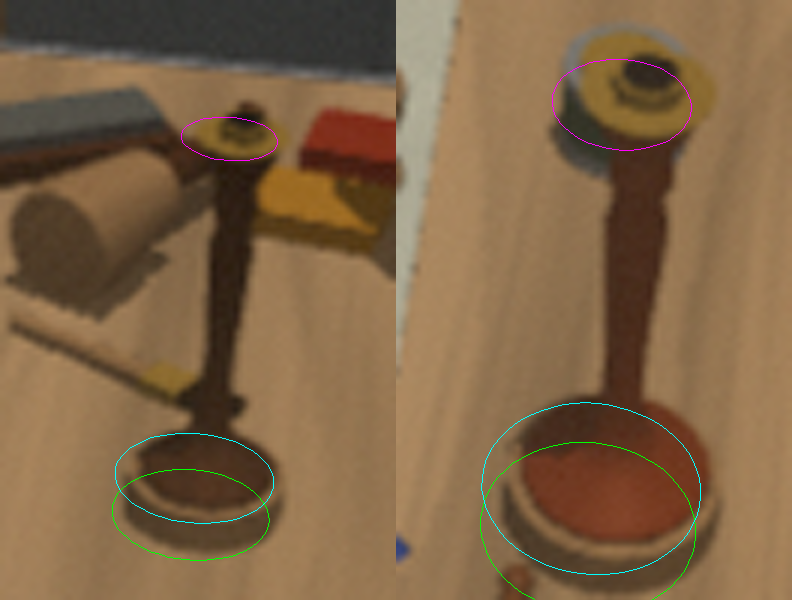

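Run:
```python
from h import *
sh={'scene':{'w':(3,-6),'c':(-4,-12)},'side':{'w':(10,-7),'c':(22,-17)}}
g={'w':(0.456,-0.233),'c':(0.463,0.245)}
for c in sh:
    p=viewer.camera_params(c)
    for k in g:
        for z in (.026,.238):
            u=proj(p,[*g[k],z])[0]+np.array(sh[c][k])/6; print(c,k,z,ground(p,u,z)[0].round(4))
# small objects: rays
for t,z in [('tin',.0),('eggcup',0),('mill',0)]: pass
import math
o=manip.get_obs()
from scipy.spatial.transform import Rotation as R
print(R.from_quat(o['ee_rot']).as_matrix().round(3))
```

```text
scene w 0.026 [ 0.4517 -0.2371  0.026 ]
scene w 0.238 [ 0.4513 -0.238   0.238 ]
scene c 0.026 [0.4598 0.2394 0.026 ]
scene c 0.238 [0.4591 0.2393 0.238 ]
side w 0.026 [ 0.4509 -0.2413  0.026 ]
side w 0.238 [ 0.4515 -0.2422  0.238 ]
side c 0.026 [0.455  0.2342 0.026 ]
side c 0.238 [0.4563 0.2341 0.238 ]
[[ 0.9    0.437  0.   ]
 [ 0.437 -0.9   -0.   ]
 [ 0.     0.    -1.   ]]
```

Run:
```python
from h import *
print(np.round(viewer.camera_params('wrist')['T_tool_cam'],3))
p=viewer.camera_params('scene'); q=viewer.camera_params('side')
print('scene',[(n,ground(p,u,.01)[0,:2].round(3)) for n,u in dict(brA=(160,148),brB=(212,144),sp=(331,269),spb=(398,335),spc=(288,321),bowlL=(406,268),bowlT=(440,245)).items()])
print('side',[(n,ground(q,u,.01)[0,:2].round(3)) for n,u in dict(brA=(274,124),brB=(306,140),sp=(272,274),bowlL=(307,325)).items()])
```

```text
[[ 0.001 -0.956 -0.293  0.076]
 [ 1.     0.001 -0.001 -0.   ]
 [ 0.001 -0.293  0.956  0.032]
 [ 0.     0.     0.     1.   ]]
scene [('brA', array([ 0.592, -0.396])), ('brB', array([ 0.439, -0.327])), ('sp', array([0.49 , 0.285])), ('spb', array([0.499, 0.479])), ('spc', array([0.655, 0.337])), ('bowlL', array([0.346, 0.377])), ('bowlT', array([0.217, 0.376]))]
side [('brA', array([ 0.59 , -0.428])), ('brB', array([ 0.456, -0.337])), ('sp', array([0.486, 0.289])), ('bowlL', array([0.39, 0.41]))]
```

Request:
arm_command([
  {"dp": [0,0,0],"spin": -0.14},
  {"dp": [0,0,0],"spin": -0.14},
  {"dp": [0,0,0],"spin": -0.14},
  {"dp": [0,0,0],"spin": -0.14},
  {"dp": [0,0,0],"spin": -0.14},
], grip=-1)

```text
clock: 1.4
position: [0.2729, -0.5623, 0.4048]
ee_rot: [0.837, 0.547, -0.0, 0.0]
ft_force: [-0.3, 0.3, 0.2]
grip_width: 1.0
grasp_force: 0.0
```

Request:
arm_command([
  {"dp": [0,0,0],"spin": -0.14},
  {"dp": [0,0,0],"spin": -0.14},
  {"dp": [0,0,0],"spin": -0.14},
  {"dp": [0,0,0],"spin": -0.14},
  {"dp": [0,0,0],"spin": -0.14},
])

```text
clock: 1.9
position: [0.2729, -0.5623, 0.4048]
ee_rot: [0.599, 0.801, -0.0, 0.0]
ft_force: [0.1, -0.2, -0.1]
grip_width: 1.001
grasp_force: 0.0
```

Request:
arm_command([
  {"dp": [0,0,0],"spin": -0.14},
  {"dp": [0,0,0],"spin": -0.14},
  {"dp": [0,0,0],"spin": 0},
  {"dp": [0,0,0],"spin": 0},
])

```text
clock: 2.3
position: [0.2728, -0.5623, 0.4047]
ee_rot: [0.486, 0.874, 0.0, 0.0]
ft_force: [-0.3, -0.7, -0.5]
grip_width: 1.001
grasp_force: 0.0
```

Request:
arm_command([
  {"dp": [30,33,0],"spin": 0},
  {"dp": [30,33,0],"spin": 0},
  {"dp": [30,33,0],"spin": 0},
  {"dp": [30,33,0],"spin": 0},
  {"dp": [30,33,0],"spin": 0},
])

```text
clock: 2.8
position: [0.333, -0.3457, 0.4049]
ee_rot: [0.486, 0.874, -0.0, 0.0]
ft_force: [1.7, 0.4, 0.6]
grip_width: 0.998
grasp_force: 0.0
```

Request:
arm_command([
  {"dp": [30,33,0],"spin": 0},
  {"dp": [0,0,0],"spin": 0},
  {"dp": [0,0,40],"spin": 0},
  {"dp": [0,0,40],"spin": 0},
  {"dp": [0,0,40],"spin": 0},
])

```text
clock: 3.3
position: [0.3446, -0.3047, 0.2838]
ee_rot: [0.485, 0.874, -0.0, 0.001]
ft_force: [-0.4, -1.1, 0.1]
grip_width: 0.998
grasp_force: 0.0
```

Request:
arm_command([
  {"dp": [0,0,40],"spin": 0},
  {"dp": [0,0,40],"spin": 0},
  {"dp": [0,0,10],"spin": 0},
  {"dp": [0,0,0],"spin": 0},
  {"dp": [0,0,0],"spin": 0},
])

```text
clock: 3.8
position: [0.3455, -0.3051, 0.1963]
ee_rot: [0.484, 0.875, -0.0, 0.001]
ft_force: [-0.5, 0.3, 0.5]
grip_width: 1.0
grasp_force: 0.0
```

Run:
```python
from h import *
S=4; T=[]
for c in ['scene','side']:
    p=viewer.camera_params(c); im=viewer.camera(c); o=manip.get_obs()
    x,y,z=o['position']; q=o['ee_rot']; a=2*np.arctan2(q[1],q[0])-np.pi/2; d=np.array([np.cos(a),np.sin(a)])
    u=proj(p,[x+.05*d[0],y+.05*d[1],.05])[0].astype(int); x0,y0=max(u[0]-50,0),max(u[1]-75,0)
    t=cv2.resize(im[y0:y0+150,x0:x0+100],None,fx=S,fy=S,interpolation=cv2.INTER_CUBIC)
    for tip,col in [(.160,(0,0,255)),(.173,(0,255,0))]:
        for s in (-57,57):
            P=[[x+d[0]*s/1e3-w*d[1],y+d[1]*s/1e3+w*d[0],z-tip] for w in (-.011,.011)]
            cv2.polylines(t,[((proj(p,P)-[x0,y0]+.5)*S).astype(np.int32)],False,col,1)
    for zz in (0,.026):
        cv2.polylines(t,[((proj(p,circ(.451,-.239,.046,zz))-[x0,y0]+.5)*S).astype(np.int32)],True,(255,255,0),1)
    T.append(t)
print(o['position'],np.degrees(a)); cv2.imwrite('pics/tip.png',np.hstack(T))
```

```text
[ 0.34553251 -0.30520433  0.19667474] 32.09938058879431
```

View pics/tip.png

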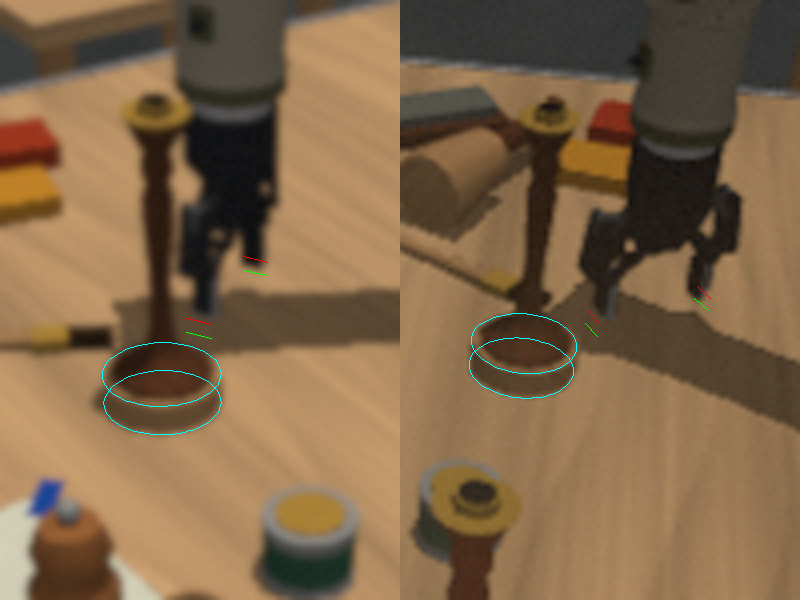

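Request:
arm_command([
  {"dp": [0,0,15],"spin": 0},
  {"dp": [0,0,13],"spin": 0},
  {"dp": [0,0,0],"spin": 0},
  {"dp": [0,10,0],"spin": 0},
  {"dp": [0,10,0],"spin": 0},
])

```text
clock: 4.4
position: [0.3626, -0.2937, 0.1674]
ee_rot: [0.484, 0.875, -0.0, 0.001]
ft_force: [0.1, -1.2, 0.0]
grip_width: 0.996
grasp_force: 2.3
```

Request:
arm_command([
  {"dp": [0,6,0],"spin": 0},
  {"dp": [0,6,0],"spin": 0},
  {"dp": [0,6,0],"spin": 0},
  {"dp": [0,6,0],"spin": 0},
  {"dp": [0,6,0],"spin": 0},
])

```text
clock: 4.9
position: [0.3873, -0.2783, 0.1672]
ee_rot: [0.484, 0.875, -0.001, 0.0]
ft_force: [-4.9, -3.6, 5.3]
grip_width: 0.999
grasp_force: 2.8
```

Request:
arm_command([
  {"dp": [0,6,0],"spin": 0},
  {"dp": [0,6,0],"spin": 0},
  {"dp": [0,6,0],"spin": 0},
  {"dp": [0,6,0],"spin": 0},
  {"dp": [0,0,0],"spin": 0},
])

```text
clock: 5.4
position: [0.4083, -0.2648, 0.1671]
ee_rot: [0.483, 0.875, 0.0, 0.0]
ft_force: [0.2, 0.6, 0.2]
grip_width: 0.995
grasp_force: 0.0
```

```bash
cat > look.py <<'E'
from h import *
import sys
def fit(c,im,p,g,cand):
    # fit pan (yellow) at z=.236 and stem axis: refine by template of dark/red disc r40 top at z=.026
    hsv=cv2.cvtColor(im,cv2.COLOR_BGR2HSV)
    m=((hsv[...,0]>17)&(hsv[...,0]<32)&(hsv[...,1]>120)&(hsv[...,2]>60)).astype(np.uint8)
    u=proj(p,[*g,.237])[0]; w=np.zeros_like(m); cv2.circle(w,tuple(int(v) for v in u),26,1,-1)
    n,l,s,ce=cv2.connectedComponentsWithStats(m*w)
    if n<2: return None
    i=1+np.argmax(s[1:,4]); pts=np.argwhere(l==i)[:,::-1]
    G=ground(p,pts,.238)[:,:2]*1000; (cx,cy),r=cv2.minEnclosingCircle(G.astype(np.float32)); return round(cx),round(cy),round(r,1),int(s[i,4])
def tile(c,g,S=4,save=None):
    p=viewer.camera_params(c); im=viewer.camera(c)
    f=fit(c,im,p,g,None); print(c,'pan',f, [np.round(d['position'],3).tolist() for d in finder.find_in(c,save)[:1]])
    u=proj(p,[*g,.08])[0].astype(int); x0,y0=max(u[0]-50,0),max(u[1]-75,0)
    t=cv2.resize(im[y0:y0+150,x0:x0+100],None,fx=S,fy=S,interpolation=cv2.INTER_CUBIC)
    L=[circ(*g,.046,0),circ(*g,.046,.026),circ(*g,.025,.238)]
    for P in L: cv2.polylines(t,[((proj(p,P)-[x0,y0]+.5)*S).astype(np.int32)],True,(255,255,0),1)
    return cv2.resize(t,(400,600)) if t.shape!=(600,400,3) else t
def go(name,gx,gy,out):
    T=[tile(c,(gx,gy),save=name) for c in ('scene','side')]
    o=manip.get_obs(); q=o['ee_rot']; print(o['clock'],o['position'].round(4),np.degrees(2*np.arctan2(q[1],q[0])-np.pi/2).round(2),np.round(o['ft_force'],1))
    cv2.imwrite(f'pics/{out}.png',np.hstack(T))
if __name__=='__main__': go(sys.argv[1],float(sys.argv[2]),float(sys.argv[3]),sys.argv[4])
E
python3 look.py walnut 0.476 -0.224 w1
```

```text
scene pan (496, -205, 29.0, 130) [[0.506, -0.2, 0.052]]
side pan (498, -208, 28.1, 93) [[0.495, -0.202, 0.05]]
5.6 [ 0.4075 -0.265   0.1667] 32.16 [-0.3 -0.3 -0.8]
```

View pics/w1.png

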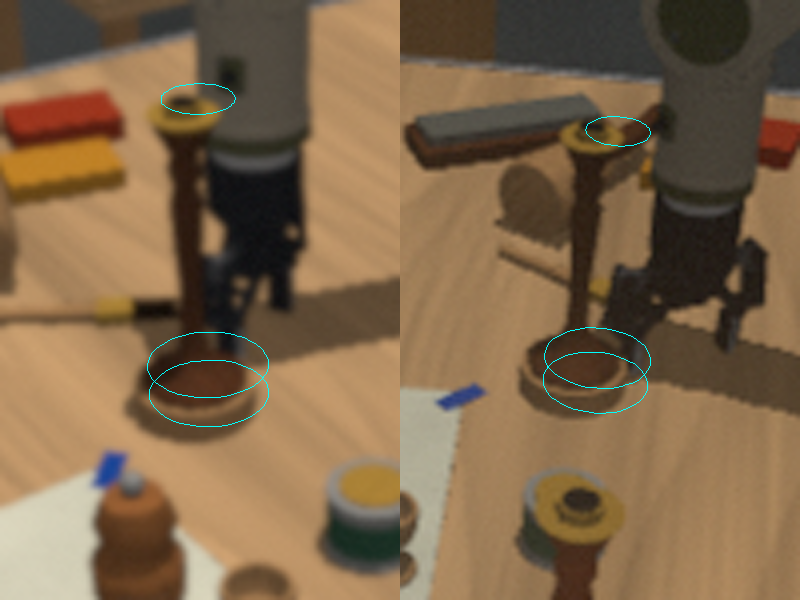

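Request:
arm_command([
  {"dp": [0,8,0],"spin": 0},
  {"dp": [0,8,0],"spin": 0},
  {"dp": [0,8,0],"spin": 0},
  {"dp": [0,8,0],"spin": 0},
  {"dp": [0,8,0],"spin": 0},
])

```text
clock: 6.1
position: [0.442, -0.2433, 0.1666]
ee_rot: [0.484, 0.875, 0.0, -0.0]
ft_force: [-1.2, -0.5, -1.1]
grip_width: 0.995
grasp_force: 0.7
```

Request:
arm_command([
  {"dp": [0,8,0],"spin": 0},
  {"dp": [0,8,0],"spin": 0},
  {"dp": [0,8,0],"spin": 0},
  {"dp": [0,8,0],"spin": 0},
  {"dp": [0,8,0],"spin": 0},
])

```text
clock: 6.6
position: [0.4757, -0.2223, 0.1667]
ee_rot: [0.484, 0.875, -0.0, -0.0]
ft_force: [-1.7, -0.8, -1.8]
grip_width: 1.004
grasp_force: 0.7
```

Request:
arm_command([
  {"dp": [0,8,0],"spin": 0},
  {"dp": [0,8,0],"spin": 0},
  {"dp": [0,8,0],"spin": 0},
  {"dp": [0,6,0],"spin": 0},
  {"dp": [0,0,0],"spin": 0},
])

```text
clock: 7.1
position: [0.5015, -0.2059, 0.1669]
ee_rot: [0.483, 0.875, 0.0, 0.0]
ft_force: [0.4, -0.3, -0.7]
grip_width: 0.999
grasp_force: 0.0
```

```bash
python3 look.py walnut 0.597 -0.147 w2
```

```text
scene pan (607, -166, 49.2, 365) [[0.6, -0.141, 0.089]]
side pan (648, -115, 102.0, 160) [[0.585, -0.141, 0.051]]
7.3 [ 0.5006 -0.2068  0.1669] 32.13 [0.4 0.2 0.1]
```

Request:
arm_command([
  {"dp": [0,8,0],"spin": 0},
  {"dp": [0,8,0],"spin": 0},
  {"dp": [0,8,0],"spin": 0},
  {"dp": [0,8,0],"spin": 0},
  {"dp": [0,8,0],"spin": 0},
])

```text
clock: 7.8
position: [0.5351, -0.1848, 0.1666]
ee_rot: [0.484, 0.875, 0.0, -0.0]
ft_force: [-2.3, -0.6, -0.8]
grip_width: 0.996
grasp_force: 0.8
```

Request:
arm_command([
  {"dp": [0,8,0],"spin": 0},
  {"dp": [0,8,0],"spin": 0},
  {"dp": [0,8,0],"spin": 0},
  {"dp": [0,8,0],"spin": 0},
  {"dp": [0,8,0],"spin": 0},
])

```text
clock: 8.3
position: [0.5688, -0.1637, 0.1667]
ee_rot: [0.484, 0.875, -0.0, -0.0]
ft_force: [-1.5, 0.0, -1.0]
grip_width: 0.998
grasp_force: 0.7
```

Request:
arm_command([
  {"dp": [0,4,0],"spin": 0},
  {"dp": [0,0,0],"spin": 0},
  {"dp": [0,-10,0],"spin": 0},
  {"dp": [0,-20,0],"spin": 0},
  {"dp": [0,-30,0],"spin": 0},
])

```text
clock: 8.8
position: [0.5205, -0.1938, 0.167]
ee_rot: [0.483, 0.876, 0.0, 0.001]
ft_force: [-0.1, -0.6, 0.7]
grip_width: 0.998
grasp_force: 0.0
```

```bash
python3 look.py walnut 0.663 -0.106 w3
```

```text
scene pan (613, -179, 35.2, 210) [[0.673, -0.098, 0.081]]
side pan (680, -90, 122.1, 308) [[0.656, -0.096, 0.048]]
9.0 [ 0.5201 -0.1949  0.167 ] 32.03 [0.5 0.8 1.3]
```

View pics/w3.png

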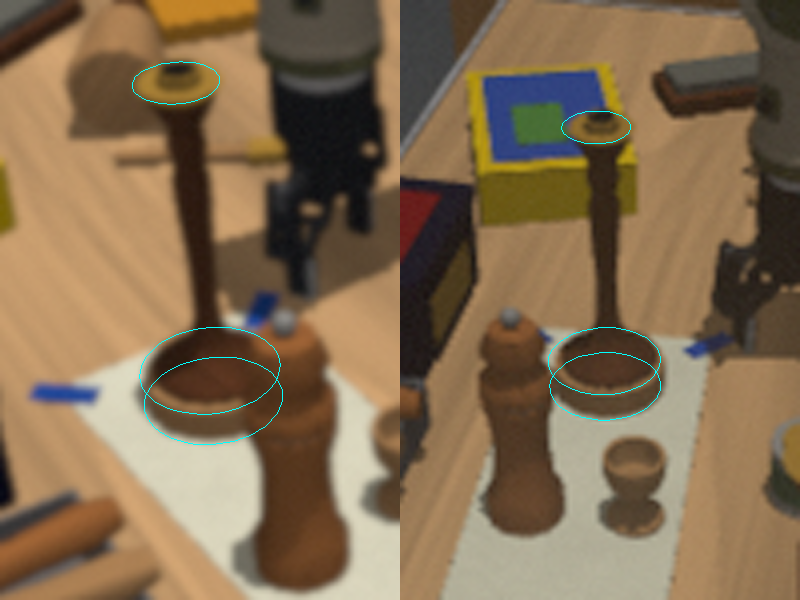

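Request:
arm_command([
  {"dp": [0,0,-30],"spin": 0},
  {"dp": [0,0,-50],"spin": 0},
  {"dp": [0,0,-50],"spin": 0},
  {"dp": [0,0,-50],"spin": 0},
  {"dp": [0,0,-50],"spin": 0},
])

```text
clock: 9.5
position: [0.5209, -0.193, 0.3992]
ee_rot: [0.483, 0.876, 0.0, 0.001]
ft_force: [1.1, -1.6, -1.4]
grip_width: 1.001
grasp_force: 0.0
```

Request:
arm_command([
  {"dp": [0,0,-30],"spin": 0.142},
  {"dp": [0,0,0],"spin": 0.142},
  {"dp": [0,0,0],"spin": 0.142},
  {"dp": [0,0,0],"spin": 0.142},
  {"dp": [0,0,0],"spin": 0.142},
])

```text
clock: 10.0
position: [0.5213, -0.1932, 0.427]
ee_rot: [0.759, 0.651, 0.0, 0.0]
ft_force: [1.2, 0.3, -0.3]
grip_width: 1.001
grasp_force: 0.0
```

Run:
```python
from h import *
o=manip.get_obs(); q=o['ee_rot']; a=2*np.arctan2(q[1],q[0])-np.pi/2
d=np.array([np.cos(a),np.sin(a)]);n=np.array([-d[1],d[0]]); D=np.array([.343,.254])-o['position'][:2]
print(o['position'],np.degrees(a),'x',D@n,'y',D@d)
```

```text
[ 0.52126764 -0.19316754  0.42704086] -8.80305380003227 x 0.41461819005918926 y -0.24460153630830062
```

Request:
arm_command([
  {"dp": [41,-24,0],"spin": 0},
  {"dp": [41,-24,0],"spin": 0},
  {"dp": [41,-24,0],"spin": 0},
  {"dp": [41,-24,0],"spin": 0},
  {"dp": [41,-24,0],"spin": 0},
])

```text
clock: 10.5
position: [0.4317, 0.0291, 0.427]
ee_rot: [0.757, 0.653, 0.0, 0.001]
ft_force: [0.8, 1.3, 0.8]
grip_width: 1.001
grasp_force: 0.0
```

Request:
arm_command([
  {"dp": [41,-24,0],"spin": 0},
  {"dp": [41,-24,0],"spin": 0},
  {"dp": [41,-24,0],"spin": 0},
  {"dp": [41,-24,0],"spin": 0},
  {"dp": [41,-24,0],"spin": 0},
])

```text
clock: 11.0
position: [0.3428, 0.2496, 0.4271]
ee_rot: [0.757, 0.653, 0.001, 0.001]
ft_force: [0.6, 0.1, 0.2]
grip_width: 1.003
grasp_force: 0.0
```

Request:
arm_command([
  {"dp": [5,-5,0],"spin": 0},
  {"dp": [0,0,0],"spin": 0},
])

```text
clock: 11.2
position: [0.3391, 0.2546, 0.427]
ee_rot: [0.756, 0.654, 0.0, 0.0]
ft_force: [0.5, -1.9, -0.2]
grip_width: 0.991
grasp_force: 0.0
```

```bash
python3 look.py cherry 0.457 0.237 c0
```

```text
scene pan (455, 237, 27.1, 277) [[0.467, 0.243, 0.047]]
side pan (455, 232, 29.6, 267) [[0.454, 0.244, 0.044]]
11.4 [0.3409 0.2518 0.4266] -8.66 [-1.2 -0.1 -0. ]
```

View pics/c0.png

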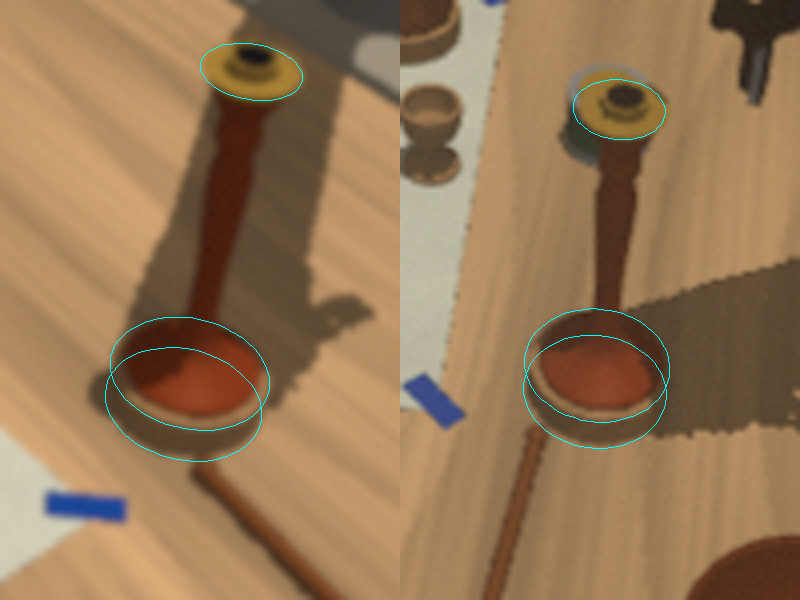

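Request:
arm_command([
  {"dp": [0,0,0],"spin": 0.093},
  {"dp": [10,0,0],"spin": 0},
  {"dp": [0,0,40],"spin": 0},
  {"dp": [0,0,40],"spin": 0},
  {"dp": [0,0,40],"spin": 0},
])

```text
clock: 11.9
position: [0.3433, 0.2615, 0.3054]
ee_rot: [0.788, 0.616, 0.0, 0.0]
ft_force: [1.2, -1.6, -0.3]
grip_width: 0.998
grasp_force: 0.0
```

Request:
arm_command([
  {"dp": [0,0,40],"spin": 0},
  {"dp": [0,0,40],"spin": 0},
  {"dp": [0,0,30],"spin": 0},
  {"dp": [0,0,29],"spin": 0},
  {"dp": [0,0,0],"spin": 0},
])

```text
clock: 12.4
position: [0.3419, 0.2608, 0.1646]
ee_rot: [0.788, 0.616, -0.003, -0.001]
ft_force: [0.4, -0.4, -0.4]
grip_width: 1.002
grasp_force: 0.0
```

```bash
python3 look.py cherry 0.456 0.234 c1
```

```text
scene pan (457, 235, 26.5, 266) [[0.462, 0.241, 0.046]]
side pan (455, 232, 29.4, 269) [[0.454, 0.246, 0.044]]
12.6 [0.3434 0.2627 0.1691] -13.92 [ 0.1  0.3 -0.3]
```

View pics/c1.png

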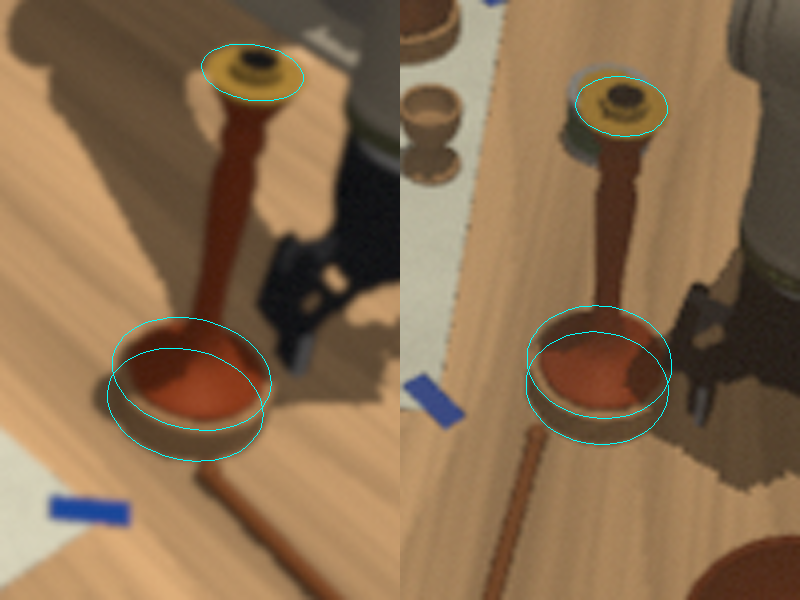

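Request:
arm_command([
  {"dp": [0,4,0],"spin": 0},
  {"dp": [0,4,0],"spin": 0},
  {"dp": [0,6,0],"spin": 0},
  {"dp": [0,8,0],"spin": 0},
  {"dp": [0,8,0],"spin": 0},
])

```text
clock: 13.1
position: [0.3719, 0.2557, 0.168]
ee_rot: [0.787, 0.617, -0.0, -0.0]
ft_force: [-5.9, 1.5, 4.0]
grip_width: 0.996
grasp_force: 2.8
```

Request:
arm_command([
  {"dp": [0,8,0],"spin": 0},
  {"dp": [0,8,0],"spin": 0},
  {"dp": [0,8,0],"spin": 0},
  {"dp": [0,6,0],"spin": 0},
  {"dp": [0,0,0],"spin": 0},
])

```text
clock: 13.6
position: [0.4017, 0.248, 0.1678]
ee_rot: [0.788, 0.616, 0.0, -0.0]
ft_force: [-1.1, 1.3, -0.1]
grip_width: 1.004
grasp_force: 0.0
```

```bash
python3 look.py cherry 0.504 0.222 c2
```

```text
scene pan (502, 224, 26.8, 284) [[0.512, 0.231, 0.048]]
side pan (486, 222, 38.3, 329) [[0.501, 0.234, 0.046]]
13.8 [0.4009 0.248  0.1676] -13.88 [-0.7 -0.4  0.3]
```

Request:
arm_command([
  {"dp": [0,8,0],"spin": 0},
  {"dp": [0,8,0],"spin": 0},
  {"dp": [0,8,0],"spin": 0},
  {"dp": [0,8,0],"spin": 0},
  {"dp": [0,8,0],"spin": 0},
])

```text
clock: 14.3
position: [0.4404, 0.2384, 0.1676]
ee_rot: [0.787, 0.616, -0.0, -0.0]
ft_force: [-1.9, 0.8, -0.1]
grip_width: 0.998
grasp_force: 1.1
```

Request:
arm_command([
  {"dp": [0,8,0],"spin": 0},
  {"dp": [0,8,0],"spin": 0},
  {"dp": [0,8,0],"spin": 0},
  {"dp": [0,8,0],"spin": 0},
  {"dp": [0,8,0],"spin": 0},
])

```text
clock: 14.8
position: [0.4792, 0.2288, 0.1676]
ee_rot: [0.787, 0.617, -0.0, 0.0]
ft_force: [-2.0, -0.0, -0.6]
grip_width: 1.0
grasp_force: 0.8
```

```bash
python3 look.py cherry 0.582 0.203 c3
```

```text
scene pan (579, 205, 27.3, 332) [[0.587, 0.212, 0.044]]
side pan (579, 206, 25.4, 200) [[0.577, 0.217, 0.048]]
15.0 [0.4788 0.229  0.1678] -13.88 [0.3 0.  0.3]
```

On line; 60 mm to go.

Request:
arm_command([
  {"dp": [0,8,0],"spin": 0},
  {"dp": [0,8,0],"spin": 0},
  {"dp": [0,8,0],"spin": 0},
  {"dp": [0,8,0],"spin": 0},
  {"dp": [0,8,0],"spin": 0},
])

```text
clock: 15.5
position: [0.518, 0.2194, 0.1677]
ee_rot: [0.787, 0.617, -0.0, -0.0]
ft_force: [-3.4, 0.9, 1.7]
grip_width: 0.998
grasp_force: 1.8
```

Request:
arm_command([
  {"dp": [0,8,0],"spin": 0},
  {"dp": [0,8,0],"spin": 0},
  {"dp": [0,4,0],"spin": 0},
  {"dp": [0,0,0],"spin": 0},
  {"dp": [0,-10,0],"spin": 0},
])

```text
clock: 16.0
position: [0.5279, 0.2164, 0.1677]
ee_rot: [0.788, 0.616, 0.0, 0.0]
ft_force: [0.4, -0.2, -0.4]
grip_width: 1.0
grasp_force: 0.0
```

Request:
arm_command([
  {"dp": [0,-30,0],"spin": 0},
  {"dp": [0,-40,0],"spin": 0},
  {"dp": [0,0,0],"spin": 0},
  {"dp": [0,0,-30],"spin": 0},
  {"dp": [0,0,-40],"spin": 0},
])

```text
clock: 16.5
position: [0.4578, 0.2335, 0.2372]
ee_rot: [0.787, 0.617, -0.002, -0.0]
ft_force: [1.1, 0.7, 1.2]
grip_width: 1.002
grasp_force: 0.0
```

Run:
```python
import look
from h import *
look.go('cherry',.640,.188,'c4')
S=3.2;x0,y0=100,90
im=cv2.resize(viewer.camera('scene')[y0:y0+187,x0:x0+250],None,fx=S,fy=S,interpolation=cv2.INTER_CUBIC); p=viewer.camera_params('scene')
a=np.radians(4.15); R=np.array([[np.cos(a),-np.sin(a)],[np.sin(a),np.cos(a)]])
c=np.array([[-.08,-.23],[.08,-.23],[.08,.23],[-.08,.23]])@R.T+[.6505,.0498]
L=[np.c_[c,[0]*4],circ(.640,.188,.046,0),circ(.640,.188,.046,.026),circ(.662,-.105,.046,0),circ(.662,-.105,.046,.026)]
for P in L: cv2.polylines(im,[((proj(p,P)-[x0,y0]+.5)*S).astype(np.int32)],True,(255,255,0),1)
cv2.imwrite('pics/final.png',im)
```

```text
scene pan (639, 191, 25.7, 309) [[0.645, 0.197, 0.048]]
side pan (636, 192, 25.8, 196) [[0.633, 0.204, 0.044]]
16.7 [0.459  0.2338 0.2383] -13.87 [-0.2 -0.3 -0.7]
```

View pics/final.png

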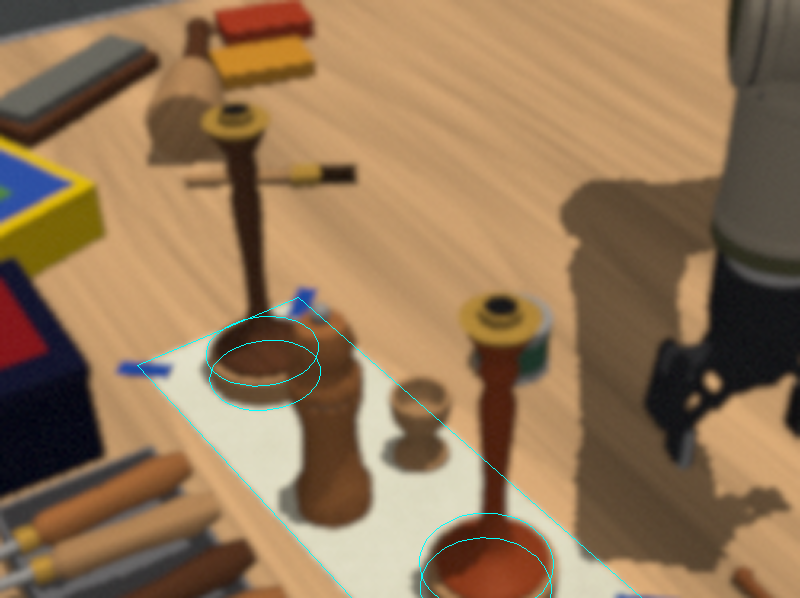

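The picture shows both feet well inside the sheet outline. Walnut is around pixel (262,365) and cherry around (487,575), with clear gaps to the mill and egg cup. The arm is clear, so I'm handing in.

```bash
python3 -c "
from workcell import manip; print(manip.hand_in())"
```

```text
the job is handed in; nothing more can be done
None
```

Both candlesticks were pushed upright by their feet onto the drying sheet, at about (0.662, -0.105) for walnut and (0.638, 0.190) for cherry, each more than 1 cm from every other piece there, and the job was handed in with the arm clear at about 17 s.

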